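Fit a filter cassette to the bench fume extractor

ROBOT

A 6-joint arm with a two-finger parallel gripper is mounted at the origin on a cart in front of the work surface, level with it; the furniture and walls round the work are solid. World frame = base frame: x ahead of the robot, y to its left, z up, the work surface at z = 0. Lengths are in m, angles in degrees, forces in N, time in s.
With the tool pointing down it reaches from about 0.3 to 0.75 m from the base axis. Payload 8.5 kg.
Tool frame: the origin (TCP) lies midway between the tips of the shut fingers; the grasp point (between the pads) lies behind it (env.grip_depth is the y of the grasp point in the tool frame, in m); y points along the fingers, z is the direction in which the jaws open and shut, and the axes are right-handed (so a half turn about y gives the same grasp; the last joint's range is limited). The gripper opens to 88 mm and grips with 3 to 60 N. Pads are 18 mm wide; open, the fingers measure 123 mm over their backs; the gripper's body (75 mm by 187 mm) begins 45 mm behind the grasp point.
Start: joints at [57.737, 21.807, 74.336, -0, 83.858, -12.336], TCP at [0.187, 0.517, 0.239] pointing down, gripper open.
Joint ranges: [-178.18, 178.18], [-50.72, 133.34], [12.68, 142.11], [-81.47, 261.47], [9.98, 163.14], [-165.26, 165.26]. Speed limits (degrees/s): [136.94, 136.94, 180, 180, 180, 180].

INTERFACE

Orientations are given as [roll, pitch, yaw] about the fixed x, y, z axes, in that order (R = Rz(yaw) Ry(pitch) Rx(roll)).
In Python, from plant import env, inverse_kinematics, optics, workorder gives the robot as it stands. Calls block until the motion is done:
- env.move_to(position, orientation): joint-space move of the TCP to a pose.
- env.movel(position, ori=None, feed=0.15, until_force=None): straight line of the TCP; ori=None keeps the orientation; feed is the mean speed in m/s. With until_force (N) it stops when the force on the tool has changed by that much, and returns True; else False.
- env.goto_joints(angles): joint-space move.
- env.move_gripper(opening, grasp_force=None): opening from 0.0 (shut) to 1.0 (fully open); grasp_force is the grip in N (None keeps the last); returns when the fingers have stopped.
- env.pause(seconds).
- inverse_kinematics(position, orientation): joint angles nearest the present ones, or None.
- optics.snapshot(name): name is "side" or "top" or "wrist"; returns a dict with "pixels" (400x640x3 uint8, blue, green, red), "range_z" (400x640 float32, m along the optical axis (not along the pixel's ray), 0 where there is no reading), "vfov" (degrees; the focal length in pixels is half the picture's height over the tangent of half this angle, whatever the lens; pixels are square), "cx", "cy" (the principal point, pixels), "rvec" (rotation vector, rad) and "tvec" (3), from world to camera coordinates, as OpenCV has them. Camera axes: x right, y down, z forward; pixel columns grow to the right and rows downward; lengths in m; the calibration is good to about 2 mm. A picture is of the moment at which its call begins.
A pose or a line that the arm cannot do raises env.PlanningError and nothing moves.
- workorder.hand_in(): hands the job in, once; it reports no verdict.
Readings, each from a call of its own:
- env.current_time_s(): time.
- env.current_joints(): joint angles.
- env.current_joint_vel(): joint speeds.
- env.current_joint_efforts(): joint torques, N m.
- env.current_position(): TCP position.
- env.current_eef_rot(): TCP orientation.
- env.current_ft_force(): force on the tool from outside, world axes, zero at the start.
- env.current_torque(): the same for the moment, N m.
- env.current_grip_width(): opening from 0.0 (shut) to 1.0 (fully open).
Only numpy, scipy, OpenCV 4.12 (cv2) and the standard library are available. Lean on these libraries where they do the work, as an engineer would, in place of code of your own. Each camera call takes 0.05 s, during which the arm holds its last target.

TASK

Fit the clean filter cassette to the bench fume extractor: swing the catch open, lay the cassette on the bed and slide it in under the hood, feeling for the hidden seat, until it drops fully home. Then swing the catch shut over its neck and, last, switch the extractor on, without knocking over the white cup.

Things in the scene. Friction and masses are not known exactly. Their poses are not given: they have to be found in the camera images.
- extractor: Low bench fume extractor, fixed: grey box with white hood roof and dark intake grille, 236 long (x) x 146 wide x 66 high. Origin on the table under the middle of the hood's mouth; x points horizontally in under the hood, z up. The hood covers x = 0 to 135. In front of it, x = -101 to 0, lies the open bed, 26 above the table (front lip, x = -101 to -80, 0.5 higher).
- mouth (a point): Middle of the lower edge of the hood's mouth, on the bed; mouth 61 wide, 23 high. Hidden behind it, on the centre line of the otherwise flat bed, is the seat: a recess 64 long (x) x 65 wide, 8 deep (floor 18 above the table). Its near edge is 30 to 48 behind the mouth, different each time, as the bed can be clamped farther in or out. It must be found by feel.
- bed_middle (a point): Point on the bed's top, 35 in front of the mouth, midway between the two steel guide rails. The rails are 61 apart, 5 wide, 5 high above the bed, parallel to the extractor's x, from the mouth to 66 in front of it, then flared outwards to 84. Beside the rails the case is level with the bed for 34.
- cassette: Loose filter cassette, about 130 to 210 g. Origin: centre of the underside of its black frame with white pleats, 60 (x) x 56 (y) x 18 high; x is the leading direction, z up. A flat neck, 36 wide, 8.5 to 14 above that underside, runs back to the handle. Its centre of mass is over the frame: it stands and slides on the frame alone. Home in the seat, the neck is 0.5 above the bed.
- handle (a point): Middle of the top of the cassette's upright blue handle tab: 134 behind the frame's centre, 42.5 above its underside. The tab is 12 thick (cassette x), 22 wide (y) and stands 28 above the neck. With the cassette home it stands 50 to 72 in front of the mouth.
- catch (a joint): Angle (rad) of the steel L-shaped quarter-turn catch on a boss at x = -20, y = -60 of the extractor, axis vertical. 0 = closed: tongue (50 long, 12 wide, 7 thick, 8.5 above the bed) across the bed to +y, handle arm to -x. Positive opens, anticlockwise from above; at 1.57 the tongue lies beside the guides; stops 0 and 1.9. Stays put (0.04 N m). Shuts only over a neck that has dropped home.
- catch_peg (a point): Middle of the top of the round red peg on the catch's handle arm, 40 from the catch's axis, 65 above the table. The peg is 12 across, upright, stands 24 above the arm and turns with the catch.
- power_switch (a joint): Angle (rad) of the red toggle lever on the hood's roof near its +y side. 0 = off, leaning to the extractor's -x; 0.9 = on, leaning to its +x; tips over about the extractor's y axis and stays where it is left.
- power_switch_tip (a point): Tip of the red toggle lever, 30 from its pivot, about 97 above the table; a round plastic bat 10 across. The pivot is 62 behind the mouth, 46 to +y of the centre line, 69.5 above the table; its base plate is 34 x 20.
- cup: Loose white plastic cup, standing upright, 76 across, 91 high; origin at the centre of its underside.
Mind the look-alikes: they are no part of the job. Of the things that look like the cup, the smallest one is meant.

How it is judged:
By the outcome, as a careful person would: the job done as asked, in the order asked, and still so for the second after the job is handed in, with the robot touching nothing.
It also fails if it takes over 69 s, if anything falls off the work surface, if the arm or the gripper's body presses on something with over 40 N, if the wrist force passes 120 N, or if a joint passes its speed limit or range.

## Working session

There is one attempt and no reset: what is moved stays moved. The work goes in short steps, each a Python script; the robot and the scene stay as the last script left them, time stands still between calls to the robot, and variables do not carry over. Pictures are saved under pics/ and viewed, and the job is handed in when it is done.

```bash
ls -la && mkdir -p pics && cat > h.py <<'E'
from plant import env, inverse_kinematics, optics, workorder
import numpy as np, cv2
def snap(n,fn=None):
    s=optics.snapshot(n)
    if fn: cv2.imwrite('pics/'+fn+'.png',s['pixels'])
    np.savez('pics/'+(fn or n)+'.npz',**{k:np.asarray(v) for k,v in s.items()})
    return s
def cam(s):
    R=cv2.Rodrigues(np.asarray(s['rvec'],float))[0];t=np.asarray(s['tvec'],float).reshape(3)
    f=200/np.tan(np.radians(float(s['vfov']))/2)
    return R,t,f
def ray(s,u,v):
    R,t,f=cam(s)
    d=R.T@np.array([(u-s['cx'])/f,(v-s['cy'])/f,1.]); return -R.T@t,d
def onz(s,u,v,z):
    c,d=ray(s,u,v); return c+d*(z-c[2])/d[2]
def pt(s,u,v):
    c,d=ray(s,u,v); return c+d*float(s['range_z'][int(round(v)),int(round(u))])
def proj(s,p):
    R,t,f=cam(s); q=R@np.asarray(p,float)+t
    return np.array([f*q[0]/q[2]+float(s['cx']),f*q[1]/q[2]+float(s['cy'])])
def cloud(s):
    R,t,f=cam(s); v,u=np.mgrid[0:400,0:640]; z=s['range_z']
    P=np.stack([(u-s['cx'])/f*z,(v-s['cy'])/f*z,z],-1)-t
    W=P@R; W[z==0]=np.nan
    return W
def load(fn):
    return {k:v for k,v in np.load('pics/'+fn+'.npz').items()}
E
python3 - <<'E'
from h import *
for n in ['top','side','wrist']:
    s=snap(n,n+'0'); print(n,s['vfov'],s['cx'],s['cy'],cam(s)[0].T@-cam(s)[1], (s['range_z']>0).mean())
print(env.current_time_s(),env.grip_depth,env.current_eef_rot(),env.current_ft_force())
E
```

```text
total 12
drwxr-xr-x  3 agent agent 4096 Dec  7 00:50 .
drwxr-xr-x 23 root  root  4096 Dec  7 00:50 ..
drwxr-xr-x  2 agent agent 4096 Dec  7 00:50 pics
top 49.073276075808906 328.4190071905186 197.96164624116471 [0.47031631 0.01548521 1.08223862] 0.995859375
side 42.2658449311038 328.7300016652369 203.54300209653215 [ 0.20658431 -1.00645168  0.63443118] 0.840296875
wrist 58.61802362934433 321.8552954189735 196.6950131075959 [0.11088462 0.54543412 0.38519512] 0.99586328125
0.15 -0.0187 [-9.00569022e+01  1.36147700e-02 -1.99287170e+01] [ 0.52955374 -0.01835735 -0.80096263]
```

View pics/top0.png

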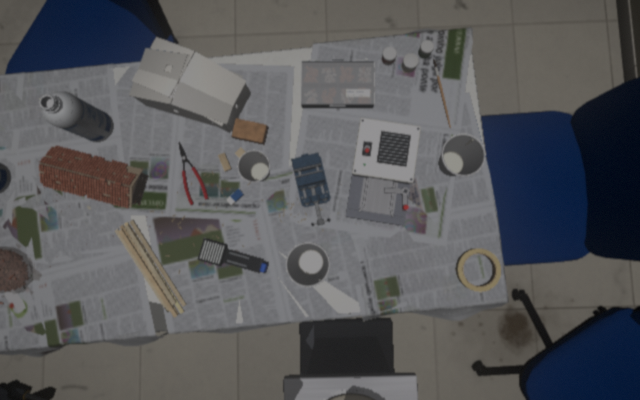

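View pics/side0.png

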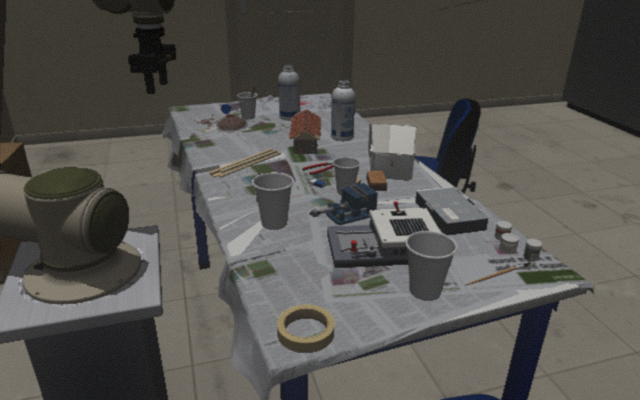

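View pics/wrist0.png

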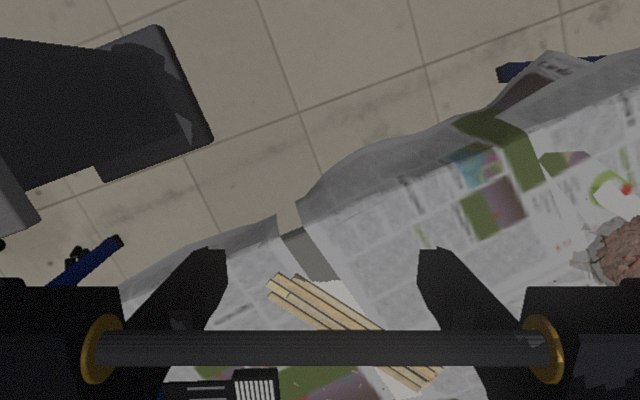

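```bash
python3 - <<'E'
from h import *
s=load('top0');im=s['pixels']
a=cv2.resize(im[100:250,330:480],None,fx=4,fy=4,interpolation=cv2.INTER_CUBIC)
a=cv2.convertScaleAbs(a,alpha=1.6,beta=10)
cv2.imwrite('pics/top_ext.png',a)
a=cv2.resize(im[225:290,180:290],None,fx=6,fy=6,interpolation=cv2.INTER_CUBIC)
a=cv2.convertScaleAbs(a,alpha=1.8,beta=20)
cv2.imwrite('pics/top_cas.png',a)
s=load('side0');im=s['pixels']
a=cv2.resize(im[170:310,290:500],None,fx=3.8,fy=3.8,interpolation=cv2.INTER_CUBIC)
cv2.imwrite('pics/side_ext.png',cv2.convertScaleAbs(a,alpha=1.6,beta=10))
E
```

```text
(no output)
```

View pics/top_ext.png

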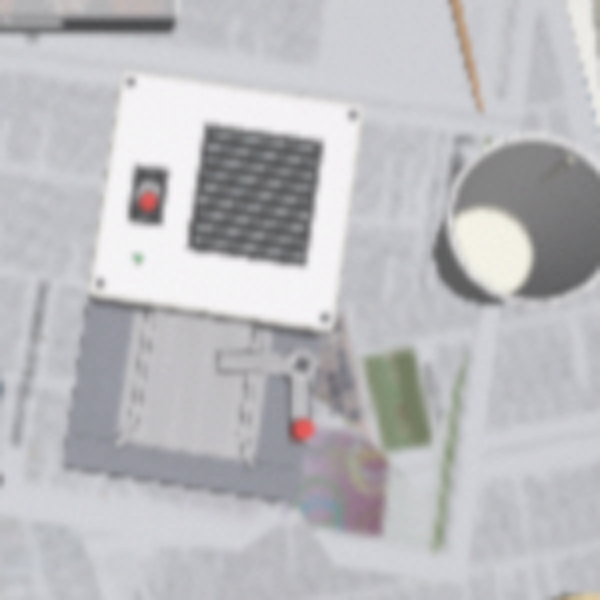

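View pics/top_cas.png

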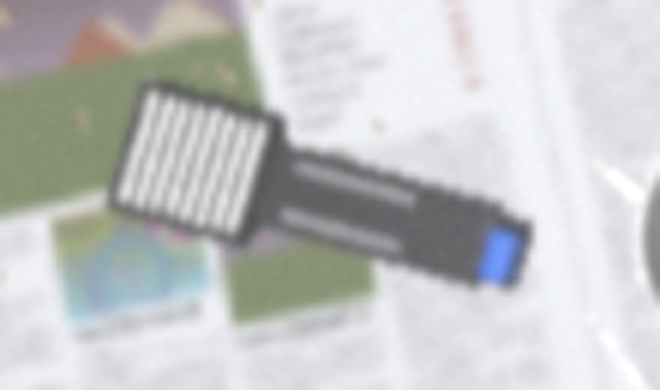

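View pics/side_ext.png

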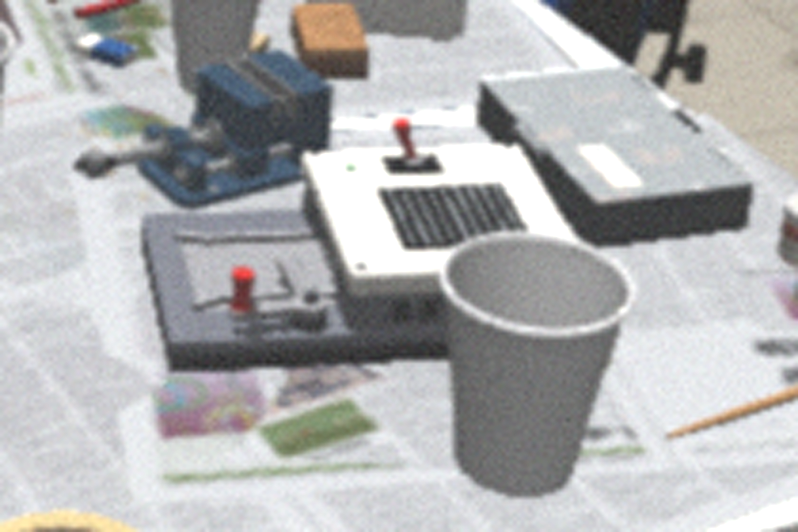

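```bash
python3 - <<'E'
from h import *
s=load('top0');im=s['pixels'];W=cloud(s)
# table height check
print('table z',np.nanmedian(W[230:245,340:345,2]),np.nanmedian(W[225:235,425:440,2]))
hsv=cv2.cvtColor(im,cv2.COLOR_BGR2HSV)
g=cv2.cvtColor(im,cv2.COLOR_BGR2GRAY)
# hood by height 0.06..0.072
m=((W[...,2]>0.058)&(W[...,2]<0.074)).astype(np.uint8); m[:, :340]=0;m[:,430:]=0;m[:110]=0;m[190:]=0
n,l,st,_=cv2.connectedComponentsWithStats(m);k=1+np.argmax(st[1:,4]);m=(l==k).astype(np.uint8)
print('hood z',np.nanmedian(W[m>0][:,2]))
c=max(cv2.findContours(m,0,2)[0],key=cv2.contourArea).reshape(-1,2)
P=np.array([onz(s,u,v,0.066)[:2] for u,v in c],np.float32)
r=cv2.minAreaRect(P);print('hood depth rect',r,cv2.boxPoints(r).round(4).tolist())
# white mask
m2=((hsv[...,1]<40)&(g>150)).astype(np.uint8); mm=np.zeros_like(m2); mm[112:190,345:428]=1; m2*=mm
n,l,st,_=cv2.connectedComponentsWithStats(m2);k=1+np.argmax(st[1:,4]);m2=(l==k).astype(np.uint8)
c=max(cv2.findContours(m2,0,2)[0],key=cv2.contourArea).reshape(-1,2)
P=np.array([onz(s,u,v,0.066)[:2] for u,v in c],np.float32)
r=cv2.minAreaRect(P);print('white',r,cv2.boxPoints(r).round(4).tolist())
# red blobs, blue
red=((hsv[...,0]<10)|(hsv[...,0]>172))&(hsv[...,1]>130)&(hsv[...,2]>60)
n,l,st,ce=cv2.connectedComponentsWithStats(red.astype(np.uint8))
for i in range(1,n):
    if st[i,4]>3 and 340<ce[i][0]<430 and 110<ce[i][1]<230: print('red',ce[i],st[i,4],W[int(ce[i][1]),int(ce[i][0])],'at z .065',onz(s,*ce[i],.065),'.097',onz(s,*ce[i],.097))
blue=(hsv[...,0]>100)&(hsv[...,0]<125)&(hsv[...,1]>130)&(hsv[...,2]>80)
n,l,st,ce=cv2.connectedComponentsWithStats(blue.astype(np.uint8))
for i in range(1,n):
    if st[i,4]>3 and 180<ce[i][0]<290 and 225<ce[i][1]<290: print('blue',ce[i],st[i,4],W[int(ce[i][1]),int(ce[i][0])],onz(s,*ce[i],.0425))
# cassette frame via height
m=((W[...,2]>0.012)&(W[...,2]<0.03)).astype(np.uint8); mm=np.zeros_like(m);mm[230:275,185:236]=1;m*=mm
ys,xs=np.nonzero(m);print('frame px',xs.min(),xs.max(),ys.min(),ys.max(),np.nanmedian(W[m>0][:,2]))
E
```

```text
table z 0.0008075347449543703 0.00273471935592577
hood z 0.06666643286270434
hood depth rect ((0.6821379065513611, -0.10238133370876312), (0.1454208642244339, 0.13814431428909302), 79.46034240722656) [[0.6008999943733215, -0.16120000183582306], [0.7366999983787537, -0.18649999797344208], [0.7633000016212463, -0.04349999874830246], [0.6274999976158142, -0.018300000578165054]]Traceback (most recent call last):
  File "<stdin>", line 16, in <module>
    return _wrapfunc(a, 'argmax', axis=axis, out=out, **kwds)
    return bound(*args, **kwds)
ValueError: attempt to get argmax of an empty sequence
```

```bash
python3 - <<'E'
from h import *
s=load('top0');im=s['pixels'];W=cloud(s)
hsv=cv2.cvtColor(im,cv2.COLOR_BGR2HSV)
g=cv2.cvtColor(im,cv2.COLOR_BGR2GRAY)
print(g[130,355:380:4],g[115:125,390],g[150,415:430])
def rect(th):
    m2=(g>th).astype(np.uint8); mm=np.zeros_like(m2); mm[112:190,345:428]=1; m2*=mm
    n,l,st,_=cv2.connectedComponentsWithStats(m2,connectivity=4);k=1+np.argmax(st[1:,4]);m2=(l==k).astype(np.uint8)
    c=max(cv2.findContours(m2,0,1)[0],key=cv2.contourArea).reshape(-1,2)
    P=np.array([onz(s,u,v,0.066)[:2] for u,v in c],np.float32)
    r=cv2.minAreaRect(P);print('white',th,r,cv2.boxPoints(r).round(4).tolist())
for th in (125,133,140): rect(th)
red=((hsv[...,0]<10)|(hsv[...,0]>172))&(hsv[...,1]>110)&(hsv[...,2]>60)
n,l,st,ce=cv2.connectedComponentsWithStats(red.astype(np.uint8))
for i in range(1,n):
    if st[i,4]>3 and 340<ce[i][0]<430 and 110<ce[i][1]<230: print('red',ce[i],st[i,4],W[int(ce[i][1]),int(ce[i][0])],'at z .065',onz(s,*ce[i],.065),'.097',onz(s,*ce[i],.097))
blue=(hsv[...,0]>100)&(hsv[...,0]<125)&(hsv[...,1]>110)&(hsv[...,2]>70)
n,l,st,ce=cv2.connectedComponentsWithStats(blue.astype(np.uint8))
for i in range(1,n):
    if st[i,4]>3 and 180<ce[i][0]<290 and 225<ce[i][1]<290: print('blue',ce[i],st[i,4],W[int(ce[i][1]),int(ce[i][0])],onz(s,*ce[i],.0425))
m=((W[...,2]>0.012)&(W[...,2]<0.03)).astype(np.uint8); mm=np.zeros_like(m);mm[230:275,185:226]=1;m*=mm
c=max(cv2.findContours(m,0,1)[0],key=cv2.contourArea).reshape(-1,2)
P=np.array([onz(s,u,v,0.018)[:2] for u,v in c],np.float32)
r=cv2.minAreaRect(P);print('frame',r,cv2.boxPoints(r).round(4).tolist())
# cups: rims
for (u,v) in [(254,165),(307,263),(462,155)]:
    w=W[v-30:v+30,u-30:u+30]; z=np.nanpercentile(w[...,2],99.5); mk=(w[...,2]>z-0.012)
    q=w[mk][:,:2].astype(np.float32); print('cup',(u,v),'h',z,cv2.minEnclosingCircle(q))
E
```

```text
[113 135 146 146 146 146 145] [123 125 125 125 123 122 124 134 144 145] [145 142 129 119 117 116 115 115 115 117 120 121 118 114 112]
white 125 ((0.6827467083930969, -0.10279808938503265), (0.1435118466615677, 0.13583146035671234), 79.45387268066406) [[0.6028000116348267, -0.16089999675750732], [0.7364000082015991, -0.1858000010251999], [0.7626000046730042, -0.04470000043511391], [0.6291000247001648, -0.01979999989271164]]
white 133 ((0.682041347026825, -0.10276111215353012), (0.14154981076717377, 0.13313859701156616), 79.44832611083984) [[0.603600025177002, -0.16009999811649323], [0.734499990940094, -0.18449999392032623], [0.7603999972343445, -0.04540000110864639], [0.6295999884605408, -0.020999999716877937]]
white 140 ((0.6819493174552917, -0.10256034135818481), (0.13880114257335663, 0.12970924377441406), 79.33407592773438) [[0.605400025844574, -0.15880000591278076], [0.7328000068664551, -0.18279999494552612], [0.7584999799728394, -0.04639999940991402], [0.6310999989509583, -0.02239999920129776]]
red [366.61538462 150.38461538] 13 [ 0.67557452 -0.05300668  0.09560831] at z .065 [ 0
[... 221 characters left out ...]
]
blue [262.78723404 267.08510638] 47 [0.41470524 0.19808672 0.0424086 ] [0.41446211 0.19621134 0.0425    ]
frame ((0.45371004939079285, 0.32003018260002136), (0.06872362643480301, 0.0560409352183342), 72.86793518066406) [[0.41679999232292175, 0.2953999936580658], [0.47040000557899475, 0.27889999747276306], [0.49059998989105225, 0.34459999203681946], [0.43709999322891235, 0.3610999882221222]]
cup (254, 165) h 0.09350366055787387 ((0.64972984790802, 0.20685262978076935), 0.03824450820684433)
cup (307, 263) h 0.12020100627557209 ((0.4234500229358673, 0.08550278097391129), 0.049052901566028595)
cup (462, 155) h 0.11924247192478071 ((0.6552180051803589, -0.2663864493370056), 0.04869769141077995)
```

```bash
cat >> h.py <<'E'
M=np.array([0.6156,-0.0901]); YAW=-10.55
def ext(x,y,z=None):
    a=np.radians(YAW); c,s=np.cos(a),np.sin(a)
    p=M+np.array([c*x-s*y, s*x+c*y])
    return p if z is None else np.array([p[0],p[1],z])
def toext(p):
    a=np.radians(YAW); c,s=np.cos(a),np.sin(a); d=np.asarray(p)[...,:2]-M
    return np.stack([c*d[...,0]+s*d[...,1], -s*d[...,0]+c*d[...,1]],-1)
def jaw(yaw):  # tool down, jaw axis (tool z) at world angle yaw
    from scipy.spatial.transform import Rotation as R
    a=np.radians(yaw); z=np.array([np.cos(a),np.sin(a),0]); y=np.array([0,0,-1.]); x=np.cross(y,z)
    return R.from_matrix(np.stack([x,y,z],1)).as_euler('xyz',degrees=True)
E
python3 - <<'E'
from h import *
s=load('top0');W=cloud(s);E=toext(W)
for nm,(x0,x1,y0,y1) in dict(vise=(-.2,.15,.075,.2),right=(-.2,.15,-.2,-.075),front=(-.35,-.102,-.1,.1)).items():
    m=(E[...,0]>x0)&(E[...,0]<x1)&(E[...,1]>y0)&(E[...,1]<y1)&(W[...,2]>.03)
    if m.any(): print(nm,m.sum(),'zmax',np.nanpercentile(W[m][:,2],[50,99]),'ext x',E[m][:,0].min(),E[m][:,0].max(),'y',E[m][:,1].min(),E[m][:,1].max())
from scipy.spatial.transform import Rotation as R
print(R.from_euler('xyz',env.current_eef_rot(),degrees=True).as_matrix().round(3))
for nm,p,ys in [('peg',ext(-.06,-.06,.043),(38,218)),('bed',ext(-.042,0,.033),(YAW+90,YAW-90)),('hand',ext(-.06,0,.04),(YAW,YAW+180)),('frame',[.4545,.324,.007],(162.6,-17.4)),('sw',ext(.03,.046,.085),(YAW,YAW+90,YAW-90,YAW+180))]:
    for y in ys:
        q=inverse_kinematics(p,jaw(y)); print(nm,y,None if q is None else np.round(q,1))
E
```

```text
vise 1271 zmax [0.06503223 0.1191145 ] ext x -0.19980173880284915 0.037824819544215335 y 0.09501734815078594 0.1999357764722245
right 831 zmax [0.08190266 0.11980258] ext x 0.023265010457286302 0.11923558161560399 y -0.19997380484141963 -0.11841161616028022
front 97 zmax [0.11525773 0.12064979] ext x -0.24832128902350623 -0.1917645508590281 y 0.08890793538125497 0.09995907366684523
[[ 0.94  -0.001  0.341]
 [-0.341 -0.001  0.94 ]
 [-0.    -1.    -0.001]]
peg 38 [-26.3  35.3  87.3   0.   57.5 -64.3]
peg 218 [-26.3  35.3  87.3  -0.   57.5 115.7]
bed 79.45 [-19.9  37.4  84.8   0.   57.8 -99.3]
bed -100.55 [-19.9  37.4  84.8  -0.   57.8  80.7]
hand -10.55 [-20.2  35.5  87.5   0.   57.   -9.6]
hand 169.45 None
frame 162.6 [  23.3   38.    89.6    0.    52.3 -139.3]
frame -17.4 [23.3 38.  89.6 -0.  52.3 40.7]
sw -10.55 [-14.7  39.8  68.4   0.   71.8  -4.2]
sw 79.45 [-14.7  39.8  68.4   0.   71.8 -94.2]
sw -100.55 [-14.7  39.8  68.4  -0.   71.8  85.8]
sw 169.45 None
```

```bash
python3 - <<'E'
from h import *
s=load('top0');W=cloud(s)
w=W[150:212,288:332]; m=w[...,2]>.03; print('vise',np.nanpercentile(w[m][:,2],99),'ext y min',toext(w[m])[:,1].min())
env.move_to(ext(-.06,-.06,.18),jaw(38))
env.move_gripper(0.4,10)
s=snap('wrist','w1'); print(env.current_time_s(),env.current_position())
cv2.imwrite('pics/w1b.png',cv2.convertScaleAbs(s['pixels'],alpha=1.5,beta=5))
E
```

```text
vise 0.07051418602641528 ext y min 0.11933872804517985
3.7417 [ 0.54563976 -0.13811178  0.18000008]
```

View pics/w1b.png

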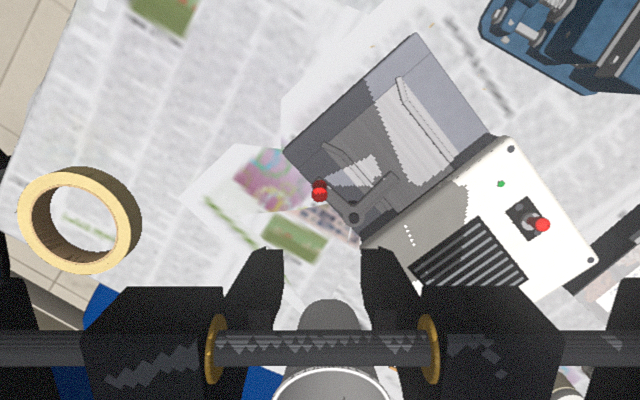

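```bash
python3 - <<'E'
from h import *
s=load('w1');im=s['pixels'];W=cloud(s)
hsv=cv2.cvtColor(im,cv2.COLOR_BGR2HSV)
red=((hsv[...,0]<8)|(hsv[...,0]>174))&(hsv[...,1]>150)&(hsv[...,2]>80)
n,l,st,ce=cv2.connectedComponentsWithStats(red.astype(np.uint8))
for i in range(1,n):
    if st[i,4]>60:
        z=W[l==i][:,2]; top=np.nanpercentile(z,90); mt=(l==i)&(W[...,2]>top-.004)
        ys,xs=np.nonzero(mt); print('red',ce[i],st[i],'ztop',top, 'top centroid',xs.mean(),ys.mean(),'ext',toext(onz(s,xs.mean(),ys.mean(),.065 if top<.08 else .097)), onz(s,xs.mean(),ys.mean(),.065 if top<.08 else .097))
for nm,u,v,z in [('lipR',285,150,.0265),('lipL',416,33,.0265),('boss',354,217,.0415),('hoodR',362,244,.066),('hoodL',510,136,.066),('hoodbackL',596,262,.066)]:
    p=onz(s,u,v,z); print(nm,toext(p).round(4),'z',W[v,u,2])
a=im[10:270,270:620]; cv2.imwrite('pics/w1c.png',cv2.convertScaleAbs(cv2.resize(a,None,fx=2.2,fy=2.2,interpolation=cv2.INTER_CUBIC),alpha=1.5,beta=5))
E
```

```text
red [319.10227273 193.69318182] [312 187  15  15 176] ztop 0.06676627187240358 top centroid 319.0977011494253 193.72413793103448 ext [-0.05825314 -0.06289691] [ 0.54681558 -0.1412679   0.065     ]
red [541.92465753 224.23972603] [535 218  15  13 146] ztop 0.09915474102187984 top centroid 541.9652777777778 224.31944444444446 ext [0.05400271 0.0460422 ] [ 0.67711985 -0.05472366  0.097     ]
lipR [-0.0976 -0.0672] z 0.028611752054234506
lipL [-0.0971  0.071 ] z 0.026745928394272755
boss [-0.017  -0.0596] z 0.0466837869436059
hoodR [-0.0036 -0.065 ] z 0.05864197765538223
hoodL [0.0006 0.0713] z 0.003805999722484858
hoodbackL [0.1365 0.0689] z 0.06645523794344389
```

View pics/w1c.png

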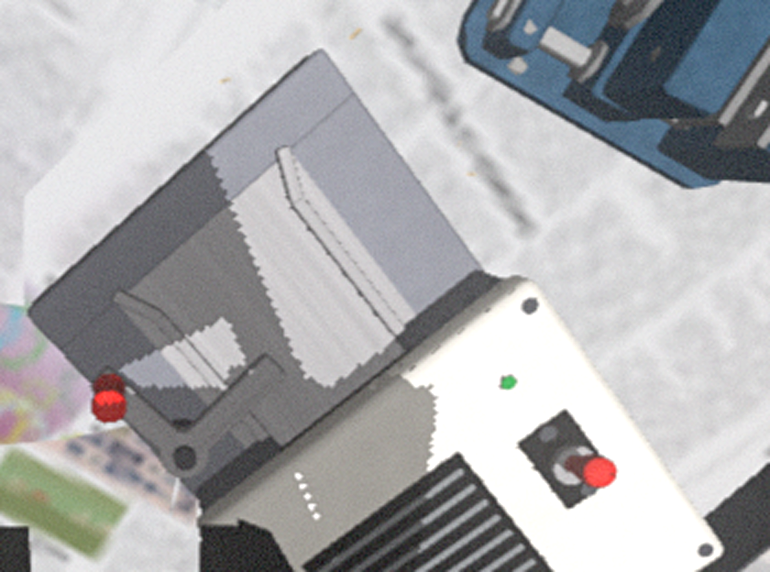

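```bash
python3 - <<'E'
from h import *
s=load('w1')
for nm,a,b,z in [('lip',(30,312),(320,50),.0265),('caseL',(320,50),(483,270),.026),('railL inner bottom',(291,206),(400,336),.026),('railL outer top',(303,194),(411,324),.031),('railR right/outer',(164,305),(240,385),.031),('hoodfront',(205,512),(480,300),.06),('hood backL edge',(535,285),(720,545),.066)]:
    P=[toext(onz(s,270+c[0]/2.2,10+c[1]/2.2,z)) for c in (a,b)]
    d=P[1]-P[0]; print(nm,np.round(P[0]*1e3,1),np.round(P[1]*1e3,1),'ang',np.degrees(np.arctan2(d[1],d[0])).round(2))
E
```

```text
lip [-97.2 -69.2] [-97.5  70.8] ang 90.12
caseL [-97.5  70.9] [ 5.5 71.6] ang 0.37
railL inner bottom [-61.9  31. ] [ 5.8 33. ] ang 1.68
railL outer top [-63.4  36.3] [ 2.6 38.3] ang 1.71
railR right/outer [-65.7 -28.1] [-21.7 -26.2] ang 2.44
hoodfront [ -1.1 -65. ] [-0.7 56.6] ang 89.82
hood backL edge [ 4.4 71.7] [133.6  71.6] ang -0.04
```

```bash
cat >> h.py <<'E'
M=M+np.array([0.98307,-0.1831])*0.0017+np.array([.1831,.98307])*.0002
def peg(a,r=.040):  # catch angle -> ext xy of peg
    return np.array([-.020+r*np.cos(np.pi+a), -.060+r*np.sin(np.pi+a)])
E
python3 - <<'E'
from h import *
print(toext([.5458,-.1409]))
p=np.array([.5458,-.1409])
o=jaw(38)
env.movel([*p,.10],feed=.25)
hit=env.movel([*p,.0445],feed=.12,until_force=12); print('hit',hit,env.current_position())
env.move_gripper(0.0,10); print('w',env.current_grip_width()*88,env.current_ft_force())
E
```

```text
[-0.06101888 -0.06292115]
hit False [ 0.54644802 -0.14118408  0.0456672 ]
w 11.221094676572282 [-4.07911108 -0.60864014  5.87908997]
```

```bash
python3 - <<'E'
from h import *
print(env.current_position(),env.current_ft_force(),env.current_time_s())
a0=.07
off=np.array([.5460,-.1410])-ext(*peg(a0))
print('off',off)
for a in np.linspace(a0,1.65,9)[1:]:
    p=ext(*peg(a))+off*(1-a/1.65)
    env.movel([*p,.0465],feed=.10)
    print(round(a,2),np.round(env.current_position(),4),np.round(env.current_ft_force(),1))
print(env.current_time_s(),env.current_grip_width()*88)
E
```

```text
[ 0.54549807 -0.1409411   0.04486838] [-4.07911108 -0.60864014  5.87908997] 5.2917
off [-9.20559147e-04 -1.68685200e-05]
0.27 [ 0.5457 -0.1492  0.0459] [-1.4  0.4 -3.6]
0.46 [ 0.5476 -0.1571  0.0462] [-1.4 -0.6 -5.6]
0.66 [ 0.5507 -0.1643  0.0463] [-0.2 -0.7 -8.2]
0.86 [ 0.5549 -0.1709  0.0464] [-1.5 -2.1 -7.7]
1.06 [ 0.5603 -0.1769  0.0464] [-4.4 -4.7 -7.2]
1.25 [ 0.5668 -0.1823  0.0464] [-4.9 -9.4 -7.2]
1.45 [ 0.5743 -0.1865  0.0466] [ -5.7 -14.3  -8.2]
1.65 [ 0.5829 -0.1892  0.047 ] [ -3.2 -17.5  -9.1]
7.2917 11.591850332052678
```

```bash
python3 - <<'E'
from h import *
env.move_gripper(0.22,10)
p=env.current_position(); print(p)
env.movel([p[0],p[1],.20],feed=.25)
s=snap('wrist','w2'); t=snap('top','t2'); print(env.current_time_s())
for s,nm in ((s,'w'),(t,'t')):
    im=s['pixels'];W=cloud(s);hsv=cv2.cvtColor(im,cv2.COLOR_BGR2HSV)
    red=((hsv[...,0]<8)|(hsv[...,0]>174))&(hsv[...,1]>110)&(hsv[...,2]>60)
    n,l,st,ce=cv2.connectedComponentsWithStats(red.astype(np.uint8))
    for i in range(1,n):
        if st[i,4]>8:
            z=np.nanpercentile(W[l==i][:,2],90)
            if z>.05: print(nm,ce[i],st[i],z,toext(onz(s,*ce[i],.065 if z<.08 else .097)))
s=load('w2');cv2.imwrite('pics/w2b.png',cv2.convertScaleAbs(s['pixels'],alpha=1.5,beta=5))
E
```

```text
[ 0.58296168 -0.18512068  0.04717236]
8.4833
w [542.38636364 135.64772727] [535 129  16  15 176] 0.09901726207303435 [0.05249559 0.04557982]
w [318.60930233 179.42790698] [312 169  15  20 215] 0.06670695005624581 [-0.02040307 -0.09839123]
t [366.61538462 150.38461538] [365 149   4   4  13] 0.09851050541364109 [0.04949682 0.0457734 ]
t [ 63.90909091 182.27272727] [ 63 180   4   6  11] 0.07033073153204855 [-0.12787516  0.74314849]
```

View pics/w2b.png

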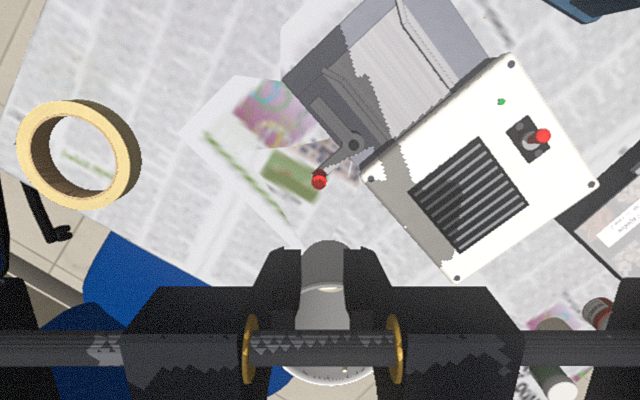

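```bash
python3 - <<'E'
from h import *
print(env.current_ft_force())
env.move_to([.4546,.3241,.19],jaw(-17.4))
env.move_gripper(.9,30)
print(env.current_time_s(),env.current_ft_force(),env.current_position())
s=snap('wrist','w3');cv2.imwrite('pics/w3b.png',cv2.convertScaleAbs(s['pixels'],alpha=1.5,beta=5))
im=s['pixels'];hsv=cv2.cvtColor(im,cv2.COLOR_BGR2HSV);W=cloud(s)
blue=((hsv[...,0]>100)&(hsv[...,0]<125)&(hsv[...,1]>110)&(hsv[...,2]>70)).astype(np.uint8)
n,l,st,ce=cv2.connectedComponentsWithStats(blue)
for i in range(1,n):
    if st[i,4]>100: print('blue',ce[i],st[i],np.nanpercentile(W[l==i][:,2],90),onz(s,*ce[i],.0425))
E
```

```text
[-0.47828256 -0.82440537 -0.54920764]
11.3667 [-0.32814479 -0.54882257 -0.27909776] [0.45459421 0.32409972 0.19001283]
blue [481.31278539 186.2739726 ] [471 171  25  31 438] 0.014110331428703255 [0.58541127 0.27704095 0.0425    ]
blue [321.67096774 309.67741935] [312 306  20   9 155] 0.044102880621490294 [0.41631081 0.19828099 0.0425    ]
```

View pics/w3b.png

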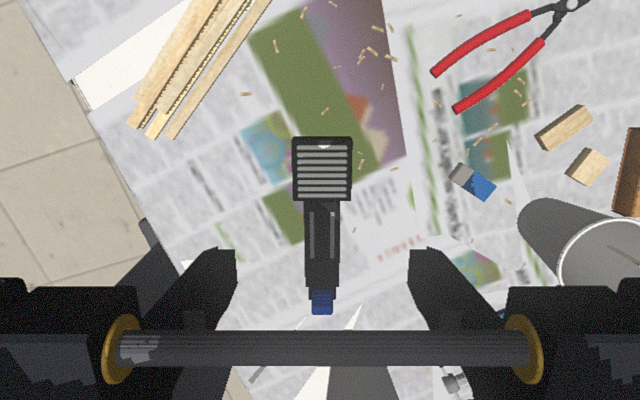

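```bash
python3 - <<'E'
from h import *
s=load('w3');im=s['pixels'];W=cloud(s)
a=im[120:330,260:390];cv2.imwrite('pics/w3c.png',cv2.convertScaleAbs(cv2.resize(a,None,fx=2.8,fy=2.8,interpolation=cv2.INTER_CUBIC),alpha=1.7,beta=10))
m=((W[...,2]>.0125)&(W[...,2]<.03)).astype(np.uint8); mm=np.zeros_like(m); mm[125:202,275:372]=1; m*=mm
n,l,st,_=cv2.connectedComponentsWithStats(m);k=1+np.argmax(st[1:,4]);print(st[k])
c=max(cv2.findContours((l==k).astype(np.uint8),0,1)[0],key=cv2.contourArea).reshape(-1,2)
P=np.array([onz(s,u,v,.018)[:2] for u,v in c],np.float32);r=cv2.minAreaRect(P);print(r,cv2.boxPoints(r).round(4).tolist())
E
```

```text
[ 291  137   62   65 3837]
((0.45595723390579224, 0.32624703645706177), (0.060584671795368195, 0.05571681261062622), 72.6983642578125) [[0.4203999936580658, 0.30559998750686646], [0.47350001335144043, 0.289000004529953], [0.49160000681877136, 0.34689998626708984], [0.438400000333786, 0.3634999990463257]]
```

View pics/w3c.png

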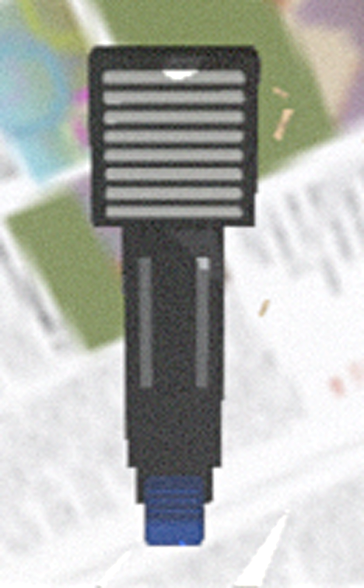

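```bash
python3 - <<'E'
from h import *
u=np.array([np.cos(np.radians(72.65)),np.sin(np.radians(72.65))])
p=np.array([.4556,.3255])-.005*u
env.move_to([*p,.10],jaw(-17.35))
print(env.movel([*p,.0072],feed=.12,until_force=15),env.current_position())
env.move_gripper(0.0,40)
print('w',env.current_grip_width()*88,env.current_ft_force())
env.movel([*p,.17],feed=.2)
print('w',env.current_grip_width()*88,env.current_ft_force(),env.current_torque(),env.current_time_s(),env.current_position())
s=snap('side','s3');cv2.imwrite('pics/s3b.png',cv2.resize(s['pixels'][20:220,100:420],None,fx=2.4,fy=2.4))
E
```

```text
False [0.45463561 0.32097673 0.00810481]
w 55.43157755530626 [0.08744219 0.37684039 3.65116924]
w 55.680916042630265 [ 0.3602486  -0.71475751 -2.12628968] [-0.03153977  0.05968991 -0.01714328] 14.2417 [0.4535868  0.32045234 0.1687828 ]
```

View pics/s3b.png

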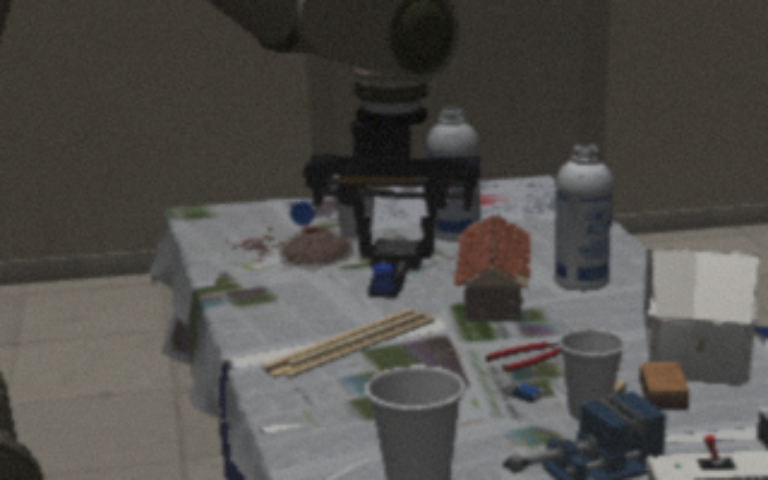

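```bash
python3 - <<'E'
from h import *
env.move_to(ext(-.049,0,.14),jaw(YAW-90))
print(env.current_time_s(),env.current_position(),env.current_ft_force(),env.current_torque())
s=snap('wrist','w4');cv2.imwrite('pics/w4b.png',cv2.convertScaleAbs(s['pixels'],alpha=1.5,beta=5))
t=snap('top','t4');cv2.imwrite('pics/t4b.png',cv2.convertScaleAbs(cv2.resize(t['pixels'][100:250,320:470],None,fx=4,fy=4),alpha=1.6))
t=snap('side','s4');cv2.imwrite('pics/s4b.png',cv2.convertScaleAbs(cv2.resize(t['pixels'][120:300,270:510],None,fx=3.3,fy=3.3),alpha=1.6))
E
```

```text
15.8417 [ 0.56915679 -0.08020524  0.14005364] [ 0.10245927  0.27075355 -1.60850381] [ 0.03693615  0.14212813 -0.01978737]
```

View pics/w4b.png

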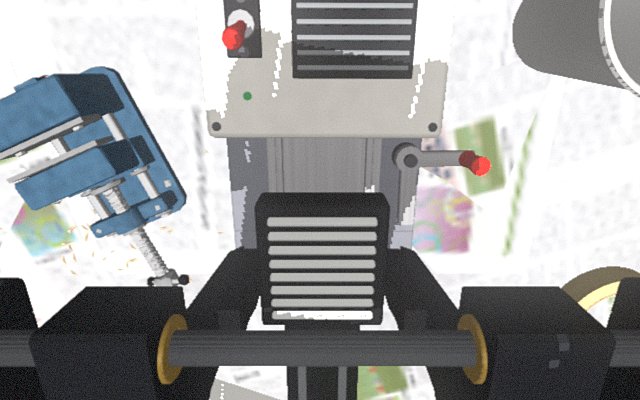

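View pics/s4b.png

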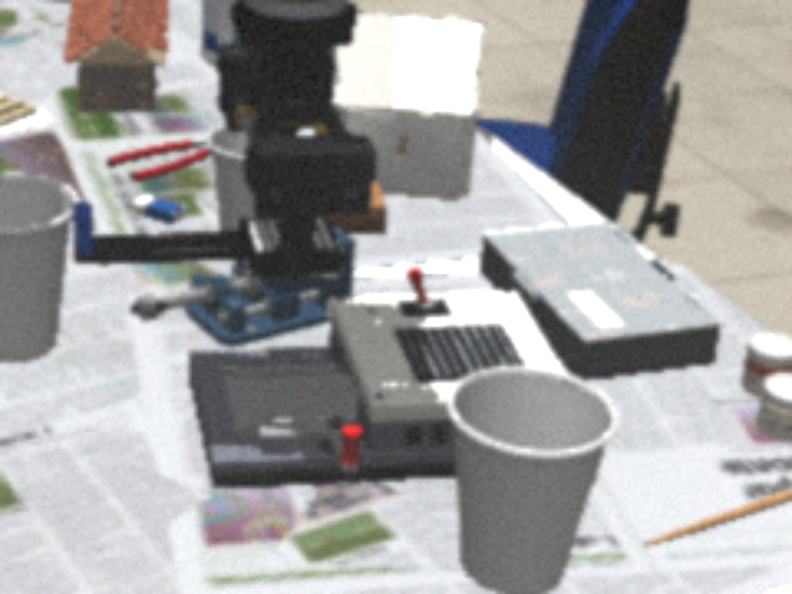

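View pics/t4b.png

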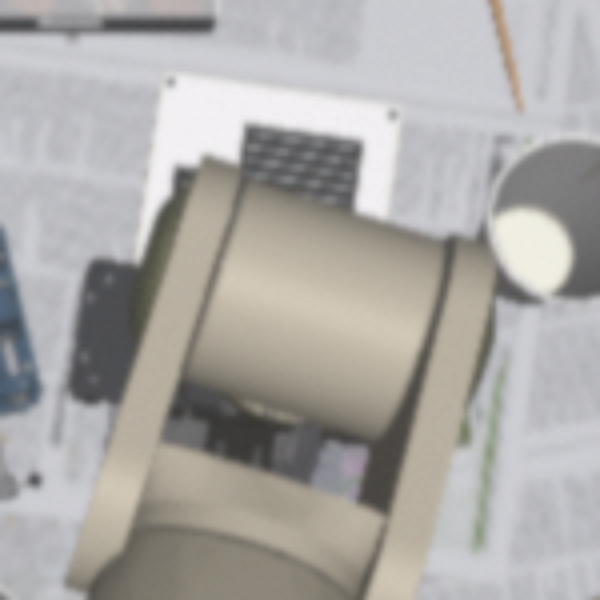

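```bash
python3 - <<'E'
from h import *
s=load('w4')
for nm,u,v,z in [('screwL',217,127,.066),('screwR',433,127,.066),('boss',408,158,.0415),('peg',482,166,.065),('frameL',258,197,.151),('frameR',388,197,.151),('tip',234,37,.097)]:
    print(nm,toext(onz(s,u,v,z)).round(4))
a=s['pixels'][125:260,200:450];cv2.imwrite('pics/w4c.png',cv2.convertScaleAbs(cv2.resize(a,None,fx=3,fy=3,interpolation=cv2.INTER_CUBIC),alpha=2,beta=5))
E
```

```text
screwL [0.0059 0.0659]
screwR [ 0.0062 -0.0667]
boss [-0.0186 -0.059 ]
peg [-0.0185 -0.1008]
frameL [-0.0108  0.0272]
frameR [-0.0107 -0.0252]
tip [0.0535 0.0446]
```

View pics/w4c.png

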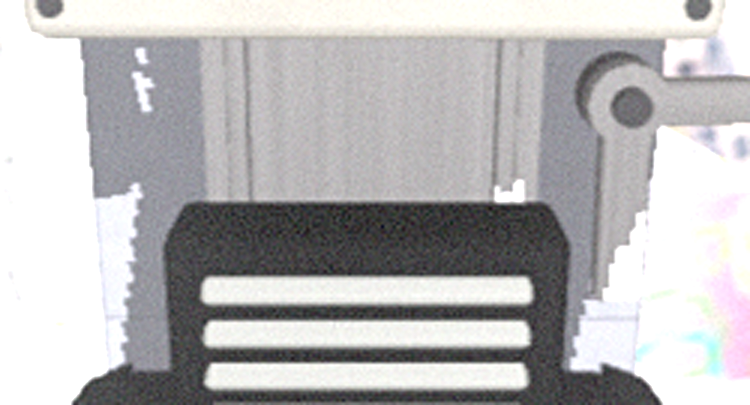

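```bash
python3 - <<'E'
from h import *
s=load('w4')
for nm,u,v,z in [('railmidnear',324.2,165,.031),('frameL',255,212,.151),('frameR',389.3,212,.151),('rl',200+230/3,160,.031),('rr',200+515/3,160,.031),('tongueTip',200+605/3,125+290/3,.0415)]:
    print(nm,toext(onz(s,u,v,z)).round(4))
E
```

```text
railmidnear [-0.0262 -0.0003]
frameL [-0.0173  0.0288]
frameR [-0.0172 -0.0261]
rl [-0.0225  0.0345]
rr [-0.0224 -0.035 ]
tongueTip [-0.0668 -0.058 ]
```

```bash
python3 - <<'E'
from h import *
env.movel(ext(-.049,-.001,.055),feed=.15)
print(env.current_position(),env.current_ft_force())
h=env.movel(ext(-.049,-.001,.0325),feed=.03,until_force=5)
p=env.current_position();print(h,p,toext(p),env.current_ft_force(),env.current_torque(),env.current_time_s())
E
```

```text
[ 0.56945933 -0.08226427  0.05576273] [ 0.22261539 -0.93061683 -1.00647451]
True [ 0.56873878 -0.08215418  0.03352134] [-0.04922385 -0.00096847] [-1.45458764  0.81428622  4.4411716 ] [0.03950788 0.26955677 0.03264204] 17.3917
```

```bash
python3 - <<'E'
from h import *
env.move_gripper(.71,30)
p=env.current_position()
env.movel([p[0],p[1],.15],feed=.25)
env.move_to(ext(-.178,-.001,.13),jaw(YAW))
env.move_gripper(.45,10)
print(env.current_time_s(),env.current_position(),env.current_ft_force())
s=snap('wrist','w5');cv2.imwrite('pics/w5b.png',cv2.convertScaleAbs(s['pixels'],alpha=1.5,beta=5))
t=snap('side','s5');cv2.imwrite('pics/s5b.png',cv2.convertScaleAbs(cv2.resize(t['pixels'][120:300,270:510],None,fx=3.3,fy=3.3),alpha=1.6))
im=s['pixels'];hsv=cv2.cvtColor(im,cv2.COLOR_BGR2HSV);W=cloud(s)
blue=((hsv[...,0]>100)&(hsv[...,0]<125)&(hsv[...,1]>110)&(hsv[...,2]>60)).astype(np.uint8)
n,l,st,ce=cv2.connectedComponentsWithStats(blue)
for i in range(1,n):
    if st[i,4]>100: print('blue',ce[i],st[i],np.nanpercentile(W[l==i][:,2],90),toext(onz(s,*ce[i],.0685)))
E
```

```text
20.2833 [ 0.44215043 -0.05861001  0.13000964] [ 0.99287906  0.16766841 -0.30218572]
blue [320.76116838 213.59278351] [311 195  21  35 582] 0.06999104654478659 [-0.1773844   0.00118182]
```

View pics/w5b.png

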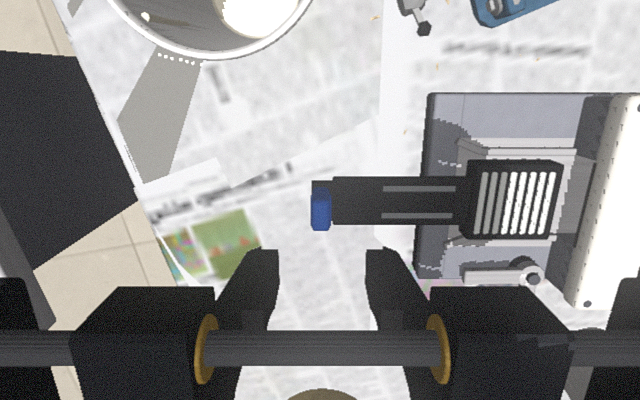

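View pics/s5b.png

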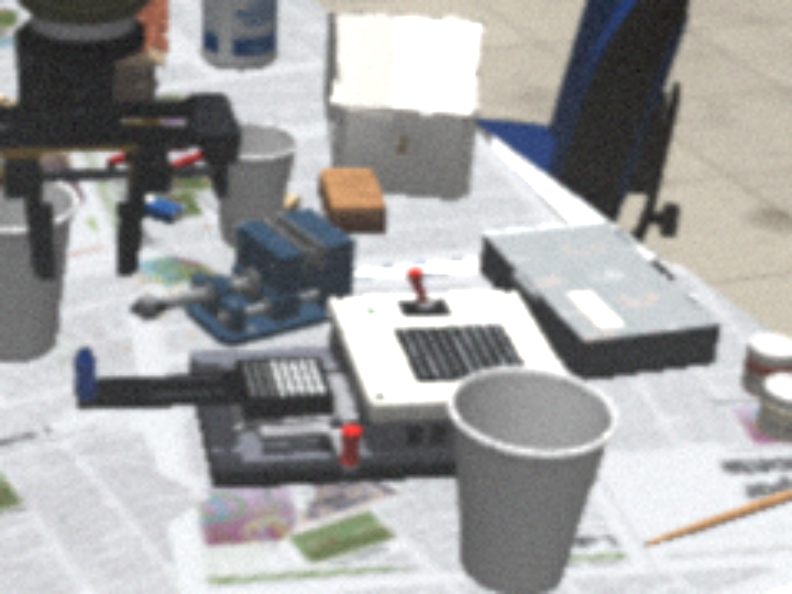

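```bash
python3 - <<'E'
from h import *
env.movel(ext(-.177,-.0005,.0455),feed=.15,until_force=10)
env.move_gripper(.205,10)
print(env.current_position(),env.current_ft_force(),env.current_grip_width()*88)
h=env.movel(ext(-.085,-.0005,.0455),feed=.06,until_force=8)
p=env.current_position();print(h,toext(p),p[2],env.current_ft_force(),env.current_time_s())
if not h:
    for x in np.arange(-.075,-.036,.01):
        h=env.movel(ext(x,-.0005,.0455),feed=.03,until_force=6)
        p=env.current_position();print(h,toext(p).round(4),p[2].round(4),env.current_ft_force().round(2),env.current_torque().round(3))
        if h: break
print(env.current_time_s())
s=snap('wrist','w6');cv2.imwrite('pics/w6b.png',cv2.convertScaleAbs(s['pixels'],alpha=1.5,beta=5))
t=snap('side','s6');cv2.imwrite('pics/s6b.png',cv2.convertScaleAbs(cv2.resize(t['pixels'][120:300,270:510],None,fx=3.3,fy=3.3),alpha=1.6))
E
```

```text
[ 0.44324539 -0.05831288  0.04564265] [ 0.43887853  0.71284833 -0.50363154] 18.075349847848933
False [-0.08497803 -0.00053595] 0.045602623399954134 [ 0.55244503 -2.0323865   1.04140705] 23.2833
False [-0.0748 -0.0005] 0.0455 [-0.31 -0.09  0.22] [-0.062  0.121 -0.006]
False [-0.0648 -0.0005] 0.0455 [-0.13  0.06 -0.2 ] [-0.137  0.088  0.041]
False [-0.0549 -0.0005] 0.0454 [-0.18 -0.02 -0.47] [-0.061  0.071  0.032]
True [-0.0533 -0.0003] 0.0449 [-0.26 -0.72  0.13] [-0.016  0.075  0.005]
24.9667
```

View pics/w6b.png

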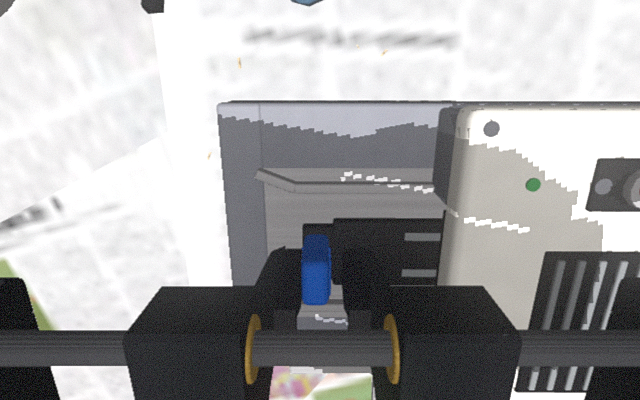

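View pics/s6b.png

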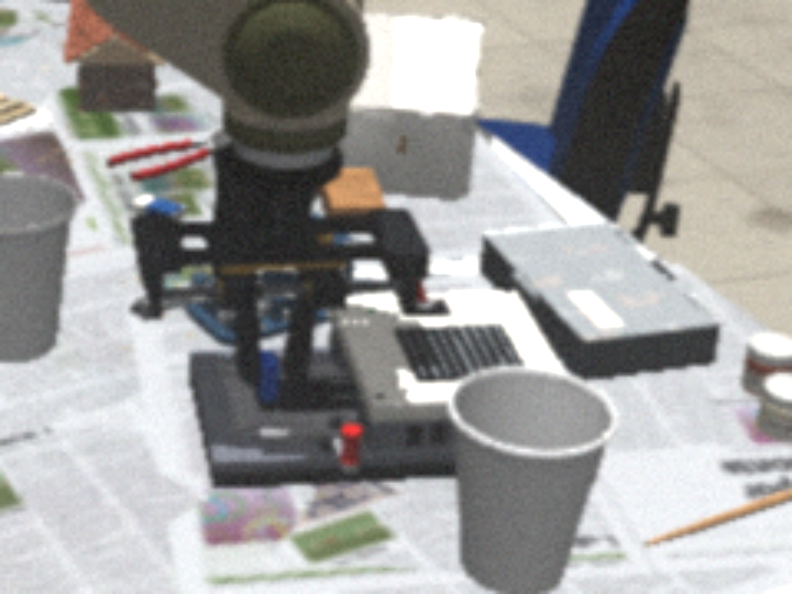

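```bash
python3 - <<'E'
from h import *
for f in ('w5','w6'):
    s=load(f);im=s['pixels'];hsv=cv2.cvtColor(im,cv2.COLOR_BGR2HSV);W=cloud(s)
    b=(hsv[...,0]>100)&(hsv[...,0]<125)&(hsv[...,1]>110)&(hsv[...,2]>60); b[:180]=0
    print(f,np.nanpercentile(W[b][:,2],[5,30,50,80,95]).round(4), toext(W[b]).mean(0))
s=load('w6');W=cloud(s)
for u,v in [(370,230),(400,235),(430,240),(420,270),(390,265)]: print((u,v),W[v,u],toext(W[v,u]))
for u,v in [(300,200),(400,195),(350,140),(480,230)]: print('ref',(u,v),W[v,u,2])
E
```

```text
w5 [0.059  0.0684 0.069  0.0697 0.0702] [nan nan]
w6 [0.0412 0.0592 0.0607 0.0615 0.0621] [nan nan]
(370, 230) [ 0.59141022 -0.07281393  0.03225577] [-0.02864579  0.01236488]
(400, 235) [ 0.60537532 -0.07778496  0.03292017] [-0.01400661  0.01003481]
(430, 240) [ 0.61930854 -0.08266758  0.03375905] [0.00058506 0.00778581]
(420, 270) [ 0.61279664 -0.09793437  0.0343815 ] [-0.00302151 -0.00841519]
(390, 265) [ 0.5984059  -0.09245346  0.03433603] [-0.0181725  -0.00566178]
ref (300, 200) 0.026370010118431222
ref (400, 195) 0.026915622739970654
ref (350, 140) 0.02734697938463278
ref (480, 230) 0.06773545785831198
```

```bash
cat >> h.py <<'E'
def peg(a,r=.040):
    return np.array([-.020+r*np.cos(np.pi+a), -.061+r*np.sin(np.pi+a)])
E
python3 - <<'E'
from h import *
env.movel(ext(-.0562,-.0003,.0455),feed=.05)
env.movel(ext(-.0562,-.0003,.13),feed=.25)
a0=1.56
env.move_to(ext(*peg(a0),.13),jaw(38))
env.move_gripper(.28,10)
s=snap('wrist','w7');cv2.imwrite('pics/w7b.png',cv2.convertScaleAbs(s['pixels'],alpha=1.5,beta=5))
print(env.current_time_s())
im=s['pixels'];hsv=cv2.cvtColor(im,cv2.COLOR_BGR2HSV);W=cloud(s)
red=((hsv[...,0]<8)|(hsv[...,0]>174))&(hsv[...,1]>110)&(hsv[...,2]>60)
n,l,st,ce=cv2.connectedComponentsWithStats(red.astype(np.uint8))
for i in range(1,n):
    if st[i,4]>40: print(ce[i],st[i],np.nanpercentile(W[l==i][:,2],90),toext(onz(s,*ce[i],.065)))
E
```

```text
27.1167
[626.31343284 159.24179104] [615 150  23  20 335] 0.09909442260814416 [0.07610625 0.06177305]
[322.67076167 209.34152334] [314 195  19  29 407] 0.06640766696820981 [-0.02135805 -0.09766306]
```

View pics/w7b.png

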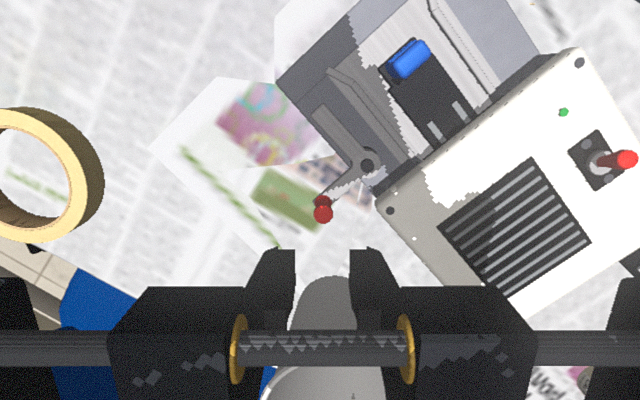

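```bash
python3 - <<'E'
from h import *
s=load('w7'); print(toext(onz(s,323,213.5,.065)))
a0=1.56
print(env.movel(ext(*peg(a0),.0465),feed=.15,until_force=12))
env.move_gripper(0,10); p=env.current_position();print(toext(p),p[2],env.current_ft_force(),env.current_grip_width()*88)
E
```

```text
[-0.01909572 -0.09937685]
False
[-0.02002315 -0.10083485] 0.04741505053534434 [-0.01396439  1.98671677  4.52510841] 11.458838137436597
```

```bash
python3 - <<'E'
from h import *
for a in np.linspace(1.56,-.02,9)[1:]:
    env.movel(ext(*peg(a),.0467),feed=.10)
    p=env.current_position(); print(round(a,2),(toext(p)-peg(a)).round(4),p[2].round(4),np.round(env.current_ft_force(),1))
print(env.current_time_s())
env.move_gripper(.3,10)
env.pause(.2); p=env.current_position();print(toext(p),env.current_ft_force())
env.movel([p[0],p[1],.16],feed=.25)
s=snap('wrist','w8');cv2.imwrite('pics/w8b.png',cv2.convertScaleAbs(s['pixels'],alpha=1.5,beta=5))
E
```

```text
1.36 [ 0.0002 -0.    ] 0.0473 [0.8 1.3 5.9]
1.16 [ 0.0003 -0.0001] 0.0472 [1.1 1.1 6.2]
0.97 [0.0002 0.    ] 0.0471 [1.9 0.6 6.6]
0.77 [-0.0001 -0.0002] 0.0471 [-0.  -0.9  7.2]
0.57 [-0.0008 -0.0004] 0.047 [-4.2 -1.8  8.9]
0.38 [-0.0019 -0.0004] 0.0469 [-8.8 -2.7 10.6]
0.18 [-0.0031 -0.0001] 0.0465 [-13.6  -1.4  11.5]
-0.02 [-0.004   0.0005] 0.046 [-14.9   2.8   9.5]
30.175
[-0.05994753 -0.06019823] [-0.30612415  0.19173479  0.98650311]
```

View pics/w8b.png

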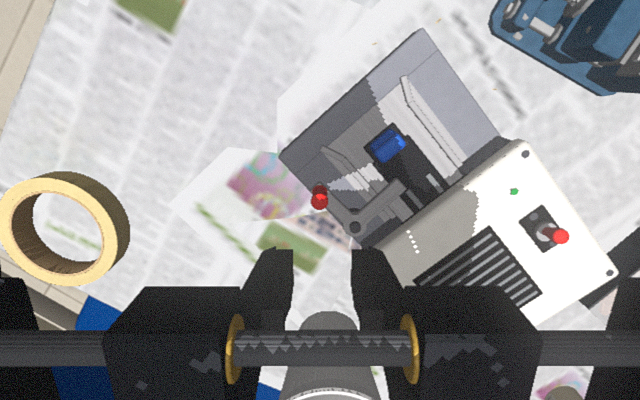

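```bash
python3 - <<'E'
from h import *
for f,pts in (('w8',((354,225),(319.5,201.5))),('w1',((354,217),(319.5,193)))):
    s=load(f);im=s['pixels'];hsv=cv2.cvtColor(im,cv2.COLOR_BGR2HSV)
    b=toext(onz(s,*pts[0],.0465));p=toext(onz(s,*pts[1],.065));d=p-b;print(f,b,p,np.hypot(*d),'angle',np.arctan2(-d[1],-d[0]))
s=load('w8')
a=s['pixels'][120:270,290:450];cv2.imwrite('pics/w8c.png',cv2.convertScaleAbs(cv2.resize(a,None,fx=4,fy=4,interpolation=cv2.INTER_CUBIC),alpha=1.7,beta=10))
E
```

```text
w8 [-0.02192964 -0.05889069] [-0.05935767 -0.06189566] 0.03754846848564745 angle 0.08011468483553717
w1 [-0.02048495 -0.05880599] [-0.06018761 -0.06247321] 0.03987166262785763 angle 0.09210579474206695
```

View pics/w8c.png

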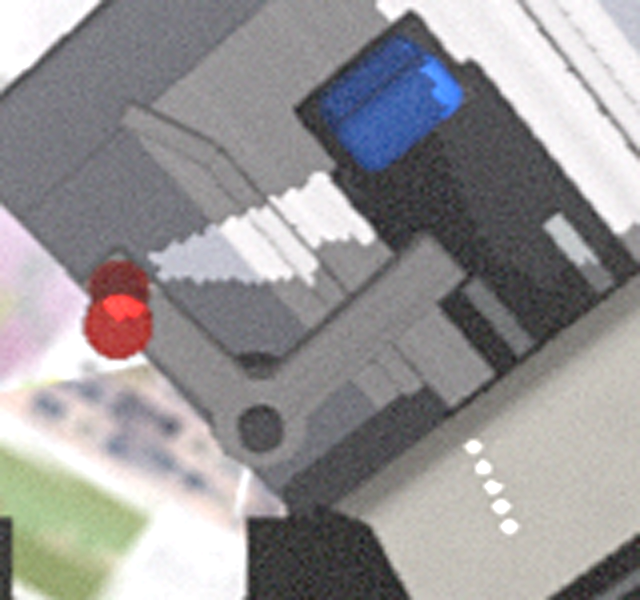

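```bash
python3 - <<'E'
from h import *
o=jaw(YAW+90); 
env.move_to(ext(-.060,-.095,.13),o)
env.move_gripper(0,20)
env.movel(ext(-.060,-.095,.052),feed=.2)
h=env.movel(ext(-.060,-.068,.052),feed=.04,until_force=6)
p=env.current_position();print(h,toext(p),env.current_ft_force(),env.current_time_s())
env.movel(ext(-.060,-.095,.052),feed=.1)
env.movel(ext(-.060,-.095,.14),feed=.25)
env.move_to(ext(.022,.046,.14),o)
s=snap('wrist','w9');cv2.imwrite('pics/w9b.png',cv2.convertScaleAbs(s['pixels'],alpha=1.5,beta=5))
print(env.current_time_s())
E
```

```text
True [-0.059846   -0.08005473] [-2.71405031 -4.69920531  1.98346858] 33.7583
35.3
```

View pics/w9b.png

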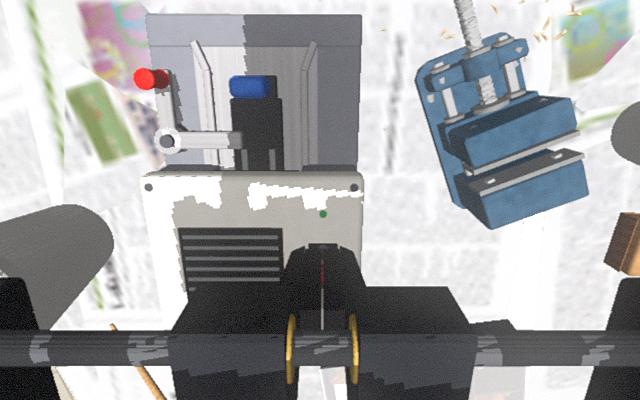

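```bash
python3 - <<'E'
from h import *
h=env.movel(ext(.022,.046,.086),feed=.2,until_force=12); print(h)
h=env.movel(ext(.068,.046,.086),feed=.05,until_force=9)
p=env.current_position();print(h,toext(p),p[2],env.current_ft_force(),env.current_time_s())
env.movel(ext(.030,.046,.086),feed=.15)
env.movel(ext(.030,.046,.20),feed=.25)
env.move_to([.40,-.10,.30],jaw(YAW+90))
for n in ('top','side','wrist'):
    s=snap(n,n+'10')
    a={'top':s['pixels'][100:250,330:480],'side':s['pixels'][170:310,290:500],'wrist':s['pixels']}[n]
    k={'top':4,'side':3.8,'wrist':1}[n]
    cv2.imwrite(f'pics/{n}10b.png',cv2.convertScaleAbs(cv2.resize(a,None,fx=k,fy=k,interpolation=cv2.INTER_CUBIC),alpha=1.6,beta=10))
s=load('top10');W=cloud(s)
w=W[135:195,224:284]; z=np.nanpercentile(w[...,2],99.5); q=w[w[...,2]>z-.012][:,:2].astype(np.float32);print('cup',z,cv2.minEnclosingCircle(q))
print(env.current_time_s())
E
```

```text
False
True [0.05621309 0.04605498] 0.08605426773380627 [-5.77820236  0.76756295  5.67593768] 36.4083
cup 0.09319180840754608 ((0.6500460505485535, 0.20634567737579346), 0.038389477878808975)
38.5667
```

View pics/top10b.png

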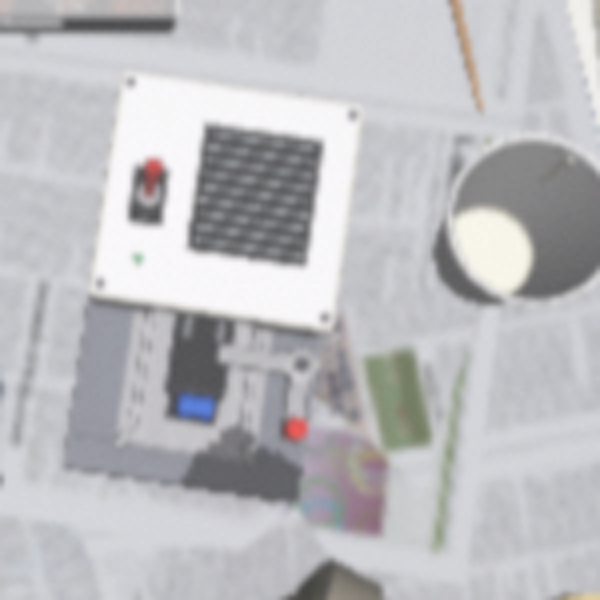

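View pics/side10b.png

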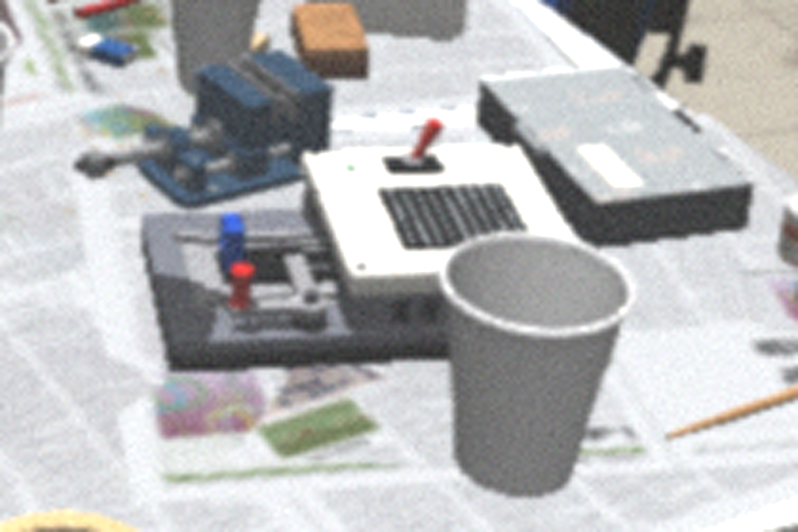

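View pics/wrist10b.png

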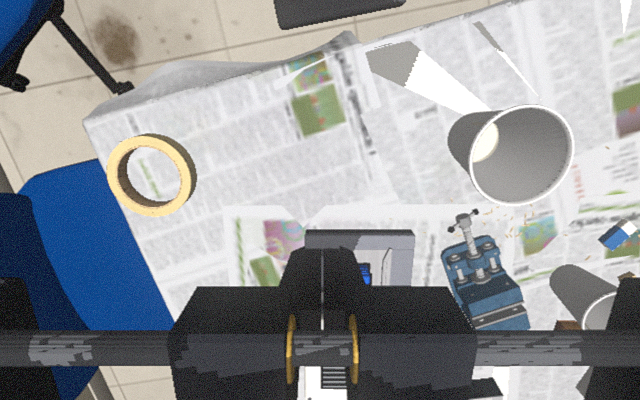

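```bash
python3 - <<'E'
from h import *
for f in ('top0','top10'):
    s=load(f);im=s['pixels'];hsv=cv2.cvtColor(im,cv2.COLOR_BGR2HSV);W=cloud(s)
    red=((hsv[...,0]<10)|(hsv[...,0]>172))&(hsv[...,1]>110)&(hsv[...,2]>60)
    n,l,st,ce=cv2.connectedComponentsWithStats(red.astype(np.uint8))
    for i in range(1,n):
        if st[i,4]>3 and 340<ce[i][0]<430 and 110<ce[i][1]<230:
            k=.065 if ce[i][1]>180 else .097; print(f,ce[i],st[i,4],toext(onz(s,*ce[i],k)))
    b=(hsv[...,0]>100)&(hsv[...,0]<125)&(hsv[...,1]>110)&(hsv[...,2]>60); b[:195]=0;b[215:]=0;b[:,:365]=0;b[:,395:]=0
    if b.sum()>5: ys,xs=np.nonzero(b); print('tab',xs.mean(),ys.mean(),np.nanmedian(W[b][:,2]),toext(onz(s,xs.mean(),ys.mean(),.0605)))
E
```

```text
top0 [366.61538462 150.38461538] 13 [0.04949682 0.0457734 ]
top0 [405. 207.] 19 [-0.06210916 -0.06271999]
top10 [367.83333333 142.58333333] 12 [0.06781568 0.04569063]
top10 [403.5        206.72727273] 22 [-0.06201371 -0.05920681]
tab 378.51020408163265 201.10204081632654 0.06051992230586856 [-0.05745189 -0.00050797]
```

```bash
python3 - <<'E'
from h import *
env.move_to(ext(.035,.046,.16),jaw(YAW+90))
env.movel(ext(.035,.046,.088),feed=.2,until_force=12)
h=env.movel(ext(.066,.046,.088),feed=.05,until_force=20)
p=env.current_position();print(h,toext(p),p[2],env.current_ft_force(),env.current_time_s())
env.movel(ext(.030,.046,.088),feed=.15)
env.movel(ext(.030,.046,.20),feed=.25)
env.move_to([.40,-.10,.30],jaw(YAW+90))
s=snap('top','top11');a=s['pixels'][100:250,330:480]
cv2.imwrite('pics/top11b.png',cv2.convertScaleAbs(cv2.resize(a,None,fx=4,fy=4,interpolation=cv2.INTER_CUBIC),alpha=1.6,beta=10))
t=snap('side','side11');cv2.imwrite('pics/side11b.png',cv2.convertScaleAbs(t['pixels'],alpha=1.5))
im=s['pixels'];hsv=cv2.cvtColor(im,cv2.COLOR_BGR2HSV)
red=((hsv[...,0]<10)|(hsv[...,0]>172))&(hsv[...,1]>110)&(hsv[...,2]>60)
n,l,st,ce=cv2.connectedComponentsWithStats(red.astype(np.uint8))
for i in range(1,n):
    if st[i,4]>3 and 340<ce[i][0]<430 and 110<ce[i][1]<230: print(ce[i],st[i])
print(env.current_time_s())
E
```

```text
True [0.05742677 0.04593136] 0.08817421259724667 [-7.91363391e+00 -2.29033289e-03  6.77883930e+00] 40.7417
[367.83333333 142.58333333] [367 141   3   5  12]
[403.5        206.72727273] [401 205   6   5  22]
42.85
```

View pics/side11b.png

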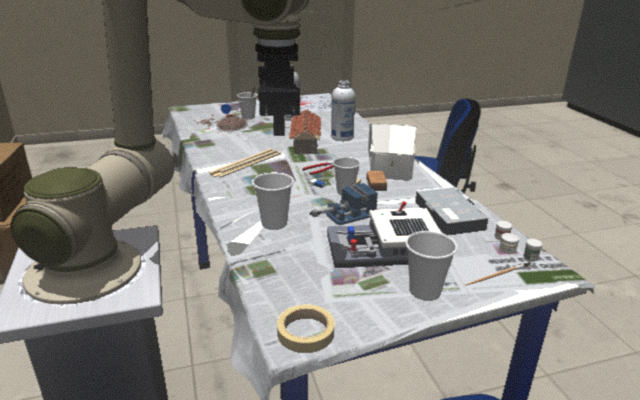

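View pics/top11b.png

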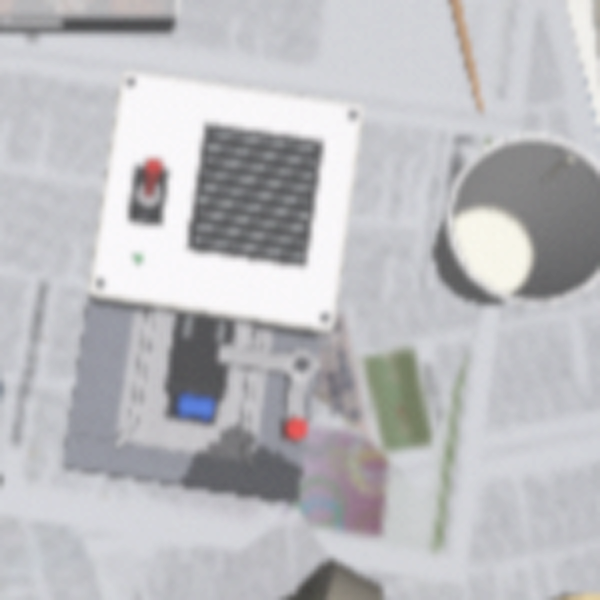

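The second, firmer push (20 N) left the lever exactly where it was at image (368,142), so it is at its stop. The catch is shut across the neck with the peg at (403,207), the cassette is home, and all the cups are upright. Handing in.

```bash
python3 - <<'E'
from h import *
workorder.hand_in(); print(env.current_time_s())
E
```

```text
the job is handed in; nothing more can be done
the job is handed in; nothing more can be done
```

The cassette is fitted, the catch is shut over its neck and the extractor is on, done in the order asked. I handed in at about 43 s, with the arm clear of everything.

**What I did:** I swung the catch open by its peg, set the cassette between the rails and pushed it in by its tab until it dropped into the seat. Then I swung the catch shut, pressed the peg against its stop, and tipped the switch over.

**Last checks:**
- **Cassette:** the tab top is at 60.5 mm (60.5 nominal when home; it read 69 before the drop). The tab stands 57 mm in front of the mouth, within the 50 to 72 mm range.
- **Catch:** the peg is within about 2 mm of its closed position, and it did not move further under a 6 N push. The top view shows the tongue across the neck.
- **Switch:** the lever leans to +x. A second push with a 20 N stop did not move it, so it is at its end stop. I read its tip at 68 to 72 mm, where 75 was expected, and put that down to the slanted view of the lever.
- **Cup:** the small white cup is upright and within 1 mm of where it started. The other cups are still standing too.

**Disagreements:**
- The wrist and top cameras differed by 2 to 3 mm along the extractor's x, so I used a value between them.
- Side forces of up to about 20 N (wrist sensor) built up while I moved the gripped peg along its arc, which I could not fully explain.
- The catch seems to have started slightly ajar, by about 0.09 rad.

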